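# Lock the tablet box with its curved pin

## Task

Lock the wash-tablet box: pick up the curved locking pin by its upright handle and swing its curved bar, tip first, through the upright ring on the lid. Feed it round until the pin's collar comes up against the ring, press it home there with a steady push of about 8 N (held for a good second, never forcing the ring with 20 N or more), then let go and leave the pin lying level on the lid, still through the ring. Leave the things around the box alone.

Things in the scene. Friction and masses are not known exactly. Their poses are not given: they have to be found in the camera images.
- box: low box for wash tablets, grey body, closed white lid, fixed, 170 x 190 x 45 mm. Origin: centre of its underside, z up; the flat lid top is 45 mm above it. The ring's slot plate is on the far (+x) half of the lid, its slot along the box's y.
- staple: steel slot plate on the lid, 54 x 30 mm, under 1 mm high, never in the way. Origin: middle of the slot, at lid top height. x: along the slot, the direction in which the pin is fed through the ring (world +y when the box is not turned); y: towards where the pin's arc centre (its origin) has to be, 50 mm from this origin; z up.
- ring_mid (a point): point 12.5 mm above the staple's origin. The upright steel ring (6 mm wire, hole 11.5 mm, outside 23.5 mm, hole facing along the staple's x, its centre at this height and at y = 0) is clamped fast somewhere within 7 mm of this point along +-x. Where is NOT measured: how far the pin goes must be felt.
- pin: loose curved locking pin, 0.13 to 0.2 kg, standing on the worktop. Origin: centre of its arc, height of its underside; z up. A round steel bar, 9 mm thick, follows a circle of radius 50 mm about the origin, 12.5 mm above the underside, from the handle at angle 0 (pin's +x) counter-clockwise from above to the tip at 84 degrees. It enters the ring turning counter-clockwise about its origin.
- pin_tip (a point): end of the pin's bar centreline, at 84 degrees on the arc; the round end reaches 4.5 mm further.
- pin_handle (a point): handle of the pin, (50, 0) mm from its origin, this point 53 mm above its underside. Above the collar a white plastic upright blade to grip: 10 mm thick along the pin's y, 26 mm wide along its x, height 25 to 72 mm. Fingertips over 26 mm above the lid pass over the ring.
- pin_collar: steel collar at the foot of the handle, part of the pin, diameter 26 mm (25 at its rounded edges), 25 mm high; the pin stands on it, and it is the stop that comes against the ring. Origin: centre of its underside, (50, 0, 0) mm from the pin's origin.
- cream_pot: cream pot, 50 mm wide, 28 mm high, left of the box; bystander. Origin: centre of its underside.
- the_nail_brush: nail brush, 30 x 85 x 23 mm, right of the box at the far side; bystander. Origin: centre of its underside.
- loose_spool: upright thread spool, 31 mm wide, 42 mm high, in front of the box to the right; bystander. Origin: centre of its underside.
Not all that is in view belongs to the job. Of the things shaped like the pin, the bare steel one is meant.

How it is judged:
On the way, in this order (a step that is already met when the one before it is completed fails the run):
1. the pin's tip has come through the ring (x of pin_tip in the frame of staple between 0.014 and 0.045 m and y of pin_tip in the frame of staple between -0.006 and 0.03 m and z of pin_tip in the frame of staple between 0.005 and 0.02 m), for 0.1 s.
2. the pin is all the way round and its collar is pressed on the ring with 4.5 to 13 N (x of pin in the frame of staple between -0.007 and 0.007 m and y of pin in the frame of staple between 0.043 and 0.057 m and z of pin in the frame of staple between -0.004 and 0.005 m and y of pin_tip in the frame of staple between 0.02 and 0.042 m and x of pin_tip in the frame of staple above 0.036 m and angle between pin's own z axis and vertical below 0.12 rad and contact force between pin_collar and staple between 4.5 and 13 N), for 0.7 s.
At the end, for the whole second after the job is handed in: The pin lies at rest and level (within 0.12 rad) on the lid (underside within 5 mm of it), its bar through the ring: arc centre within 7 mm along and across of the point 50 mm from the staple's origin on its y axis, tip at least 36 mm along x and 20 to 42 mm along y of the staple (x of pin in the frame of staple between -0.007 and 0.007 m and y of pin in the frame of staple between 0.043 and 0.057 m and z of pin in the frame of staple between -0.004 and 0.005 m and y of pin_tip in the frame of staple between 0.02 and 0.042 m and x of pin_tip in the frame of staple above 0.036 m and angle between pin's own z axis and vertical below 0.12 rad and linear speed of pin below 0.01 m/s and angular speed of pin below 0.1 rad/s); the robot touches nothing.
It fails at once if the ring is forced with more than 20 N (contact force between staple and anything else above 20 N).
It fails at once if the cream pot is shoved more than 20 mm (distance of cream_pot from where it was at the start of the episode above 0.02 m).
It fails at once if the nail brush is shoved more than 20 mm (distance of the_nail_brush from where it was at the start of the episode above 0.02 m).
It fails at once if the thread spool is shoved more than 20 mm (distance of loose_spool from where it was at the start of the episode above 0.02 m).
It also fails if it takes over 72 s, if anything falls off the work surface, if the arm or the gripper's body presses on something with over 40 N, if the wrist force passes 120 N, or if a joint passes its speed limit or range.

## Robot

A 7-joint arm with a two-finger parallel gripper is mounted at the origin on a cart in front of the work surface, level with it; the furniture and walls round the work are solid. World frame = base frame: x ahead of the robot, y to its left, z up, the work surface at z = 0. Lengths are in m, angles in rad, forces in N, time in s.
With the tool pointing down it reaches from about 0.4 to 0.85 m from the base axis. Payload 10.4 kg.
Tool frame: the origin (TCP) lies on the centre line of the jaws, within the pads' length; the fingertips stand 17 mm ahead of it and the grasp point (between the pads) lies 2 mm behind it; z points along the fingers, y is the line along which they close (so a half turn about z gives the same grasp; the last joint's range is limited). The gripper opens to 85 mm and grips with 20 to 120 N. Pads are 22 mm wide; open, the fingers measure 114 mm over their backs; the gripper's body (76 mm by 85 mm) begins 54 mm behind the grasp point. The pads swing forward as they close: fully open they stand 13 mm farther back than shut.
Start: joints at [1.325, 0.332, -0.065, 1.46, 0.022, 1.35, -0.088], TCP at [0.138, -0.61, 0.248] pointing down, gripper open.
Joint ranges: [-2.6, 2.6], [-0.5, 2.12], [-1.47, 1.34], [0.16, 2.42], [-1.27, 4.41], [0.06, 2.06], [-2.6, 2.6]. Speed limits (rad/s): [2.22, 2.22, 2.79, 2.79, 3.14, 3.14, 3.14].

## Interface

Orientations are given as a unit quaternion [x, y, z, w].
In Python, from workcell import sensors, imaging, order, spotter gives the robot as it stands. The module is installed in compiled form; this text tells all that it offers.
- The arm moves only by the shell command python3 -m inch 'ROWS' [FORCE]. ROWS is JSON, a list that holds one entry, the list of rows, each a list of 7 numbers: the shift along the tool's x, y, z in m, then the turn, a rotation vector about the tool's x, y, z in rad, then the closure, from -1 (fully open) to 1 (shut). In form: [[[x, y, z, ax, ay, az, hand], ...]]. A call has 1 to 10 rows; each row is the pose to reach, as a shift and turn from the pose commanded when the call began, along the tool's axes at that moment; what a row does not reach only later rows make up. A row lasts 1/10 s, in which the tool goes at most 50 mm and 8.59 degrees, less where a joint would pass 70% of its speed; a pose out of reach is approached as far as the arm can. A call with a gripper value outside its range is refused whole. The fingers move at their own pace and stop on an object; FORCE is the grip in N (left out, the last holds). Time passes only in rows, so rows that repeat a pose let the fingers close. It gives the time, the measured TCP pose, the force, the opening and the grip force at its end, in the units of the state.
- sensors.get_obs(): the state, without advancing time (a new reading comes with each control period).
- imaging.camera(name): name is "side" or "top" or "wrist"; returns the picture (384x512x3 uint8, blue, green, red); there is no depth.
- imaging.calibration(name): a dict with "mtx" (3x3 intrinsics, pixels), "D" ([k1, k2, p1, p2, k3] as OpenCV has them; the pictures are not rectified), "R" (3x3) and "t" (3): a world point X has camera coordinates R X + t; the wrist camera has in their place "tool_from_camera" (4x4, takes a point from camera to tool coordinates, whose origin is the TCP and whose axes are the flange's). Camera axes: x right, y down, z forward; pixel columns grow to the right and rows downward; lengths in m; the calibration is good to about 2 mm. A picture is of the moment at which its call begins: read the wrist's pose just before it. calibration takes no time and is no camera call.
- order.hand_in(): hands the job in; it is judged then, once.
Trained networks look in the newest picture that a camera, given by its name, has taken for a name from the list of things; names that differ only in an ending like _2 or _b are one class to them, and where a whole thing is asked for, a point or a joint stands for the part that bears it (a point fixed in the world has none). Each returns a list of dicts, best first, with "conf" (0 to 1); they miss things now and then, are a little off and sometimes report something else, mostly with a low value. They report only what shows in the picture. A call takes as long as a camera call. They do not tell look-alikes from the thing itself.
- spotter.look_for(label, camera): "pixel" ([column, row] in pixels, amid what is visible of it).
The state is a dict: "clock": time; "joint_pos": joint angles; "joint_velocities": joint speeds; "tau": joint torques, N m; "position": TCP position; "ee_rot": TCP orientation; "ft_force": force on the tool from outside, world axes, zero at the start; "torque": the same for the moment, N m; "grip_width": opening from 0.0 (shut) to 1.0 (fully open); "grasp_force": force on a finger pad.
Only numpy, scipy, OpenCV 4.12 (cv2) and the standard library are available. Lean on these libraries where they do the work, as an engineer would, in place of code of your own. Each camera call takes 0.05 s, during which the arm holds its last target. There are 200 camera calls.

## Working session

There is one attempt and no reset: what is moved stays moved. The work goes in short steps, Python scripts to look and compute and a shell command to move; the robot and the scene stay as the last step left them, time stands still between calls to the robot, and variables do not carry over. Pictures are saved under pics/ and viewed, at most 10 in all, crops included, and the job is handed in when it is done.

```bash
mkdir -p pics
cat > h.py <<'E'
import numpy as np, cv2
from workcell import sensors, imaging, order, spotter
from scipy.spatial.transform import Rotation as Ro
def cam(name):
    c=imaging.calibration(name); K=np.array(c['mtx'],float); D=np.array(c['D'],float)
    if 'R' in c: R=np.array(c['R'],float);t=np.array(c['t'],float)
    else:
        s=sensors.get_obs(); T=np.eye(4);T[:3,:3]=Ro.from_quat(s['ee_rot']).as_matrix();T[:3,3]=s['position']
        M=np.linalg.inv(T@np.array(c['tool_from_camera'])); R=M[:3,:3];t=M[:3,3]
    return K,D,R,t
def back(px,z,c):
    K,D,R,t=c
    u=cv2.undistortPoints(np.array([[px]],float),K,D)[0,0]
    d=R.T@np.array([u[0],u[1],1]);o=-R.T@t
    return o+d*(z-o[2])/d[2]
def proj(X,c):
    K,D,R,t=c
    return cv2.projectPoints(np.array(X,float).reshape(-1,1,3),cv2.Rodrigues(R)[0],t,K,D)[0][:,0]
E
python3 - <<'E'
from h import *
s=sensors.get_obs(); print({k:np.round(v,3).tolist() for k,v in s.items()})
ims=[]
for n in('side','top'):
    im=imaging.camera(n);ims.append(im);cv2.imwrite(f'pics/{n}0.png',im);c=cam(n);print(n,'campos',np.round(-c[2].T@c[3],3))
    for l,z in(('box',.045),('staple',.045),('pin',.01),('pin_handle',.053),('pin_collar',.012),('pin_tip',.0125),('cream_pot',.028),('the_nail_brush',.023),('loose_spool',.042)):
        for r in spotter.look_for(l,n)[:4]: print(n,l,round(r['conf'],2),np.round(r['pixel']),np.round(back(r['pixel'],z,c),3))
E
```

```text
{'clock': 0.0, 'joint_pos': [1.325, 0.333, -0.065, 1.461, 0.022, 1.35, -0.089], 'joint_velocities': [-0.0, -0.001, 0.001, -0.001, 0.001, -0.001, 0.001], 'tau': [0.0, -62.544, 0.049, -39.162, 0.016, 0.01, 0.0], 'position': [0.138, -0.609, 0.248], 'ee_rot': [0.994, 0.111, -0.0, -0.001], 'ft_force': [-0.864, -0.057, -0.645], 'torque': [-0.032, -0.006, 0.008], 'grasp_force': 0.0, 'grip_width': 0.996}
side campos [ 0.228 -0.897  0.739]
side box 0.77 [250. 162.] [0.539 0.054 0.045]
side staple 0.55 [262. 152.] [0.6   0.1   0.045]
side pin 0.76 [301. 348.] [ 0.442 -0.582  0.01 ]
side pin 0.68 [266. 249.] [ 0.465 -0.303  0.01 ]
side pin 0.59 [234. 225.] [ 0.409 -0.188  0.01 ]
side pin 0.49 [251. 194.] [ 0.501 -0.071  0.01 ]
side pin_handle 0.77 [254. 196.] [ 0.492 -0.131  0.053]
side pin_handle 0.72 [234. 223.] [ 0.402 -0.223  0.053]
side pin_handle 0.57 [299. 347.] [ 0.427 -0.599  0.053]
side pin_handle 0.54 [267. 251.] [ 0.454 -0.345  0.053]
side pin_collar 0.64 [294. 354.] [ 0.423 -0.59   0.012]
side pin_collar 0.58 [235. 232.] [ 0.404 -0.217  0.012]
side pin_tip 0.8 [266. 248.] [ 0.467 -
[... 395 characters left out ...]
 187.] [0.542 0.098 0.045]
top staple 0.42 [208. 170.] [0.603 0.089 0.045]
top pin 0.67 [267. 199.] [ 0.48 -0.11  0.01]
top pin 0.6 [330. 197.] [ 0.458 -0.341  0.01 ]
top pin 0.56 [399. 199.] [ 0.423 -0.587  0.01 ]
top pin_handle 0.61 [322. 200.] [ 0.444 -0.303  0.053]
top pin_handle 0.6 [300. 215.] [ 0.397 -0.217  0.053]
top pin_handle 0.43 [266. 195.] [ 0.483 -0.107  0.053]
top pin_tip 0.63 [328. 200.] [ 0.448 -0.33   0.012]
top pin_tip 0.55 [398. 195.] [ 0.439 -0.585  0.012]
top pin_tip 0.42 [297. 216.] [ 0.406 -0.209  0.012]
top cream_pot 0.66 [157. 238.] [0.379 0.29  0.028]
top the_nail_brush 0.51 [261. 153.] [ 0.653 -0.108  0.023]
top loose_spool 0.57 [264. 231.] [ 0.359 -0.085  0.042]
```

Run:
```python
import cv2,numpy as np
t=cv2.imread('pics/top0.png')[135:255,140:420]; s=cv2.imread('pics/side0.png')[110:380,160:360]
t=cv2.resize(t,None,fx=2.85,fy=2.85,interpolation=2);cv2.imwrite('pics/topc.png',t)
cv2.imwrite('pics/sidec.png',cv2.resize(s,None,fx=2.2,fy=2.2,interpolation=2))
```

```text
(no output)
```

View pics/topc.png

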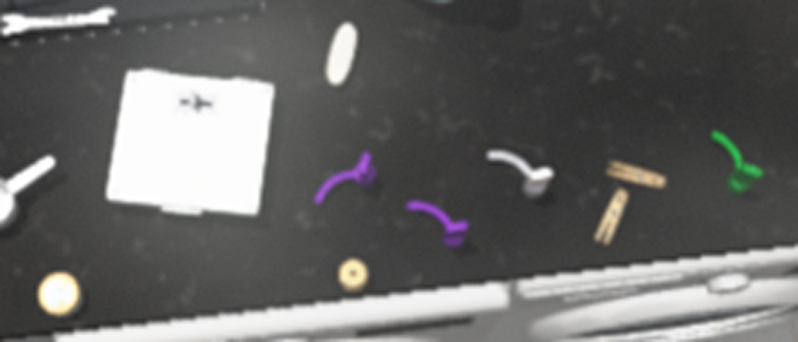

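View pics/sidec.png

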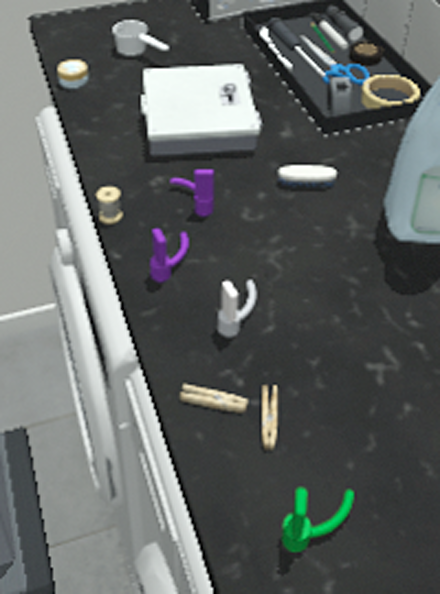

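The top view shows five curved pins: two purple, one green and the bare steel one. In full-image pixels the steel pin's collar is at about (328,200) and its tip at about (312,189). The ring is at about (208,171) on the lid. The side view agrees, with the steel collar at about (264,256).

Run:
```python
from h import *
t=cam('top');s=cam('side')
f=lambda p:(140+p[0]/2.85,135+p[1]/2.85)
g=lambda p:(160+p[0]/2.2,110+p[1]/2.2)
for n,p,z in(('collar',(537,188),.012),('handletop',(543,172),.072),('tip',(490,155),.0125)): print(n,back(f(p),z,t).round(3))
for n,p,z in(('collarbase',(228,332),.0),('handletop',(230,287),.072),('tip',(250,283),.0125)): print(n,back(g(p),z,s).round(3))
for p in((130,69),(274,83),(258,214),(107,200)): print('lid',back(f(p),.045,t).round(3))
print('ring',back(f((195,102)),.05,t).round(3), back(g((230,92)),.0575,s).round(3))
```

```text
collar [ 0.445 -0.331  0.012]
handletop [ 0.451 -0.33   0.072]
tip [ 0.496 -0.278  0.012]
collarbase [ 0.45  -0.332  0.   ]
handletop [ 0.453 -0.326  0.072]
tip [ 0.499 -0.277  0.012]
lid [0.655 0.168 0.045]
lid [ 0.614 -0.014  0.045]
lid [0.446 0.023 0.045]
lid [0.486 0.208 0.045]
ring [0.599 0.088 0.05 ] [0.6   0.079 0.057]
```

```bash
cat >> h.py <<'E'
def go(p,yaw,s=None,show=True):
    """tool shift / rotvec from present pose to tool-down at p with tool-x yaw (deg)"""
    s=s or sensors.get_obs(); R=Ro.from_quat(s['ee_rot']); y=np.radians(yaw)
    Rt=Ro.from_matrix(np.array([[np.cos(y),np.sin(y),0],[np.sin(y),-np.cos(y),0],[0,0,-1]]))
    r=np.r_[R.inv().apply(np.array(p)-s['position']),(R.inv()*Rt).as_rotvec()].round(4)
    if show: print(r.tolist())
    return r
def st():
    s=sensors.get_obs();R=Ro.from_quat(s['ee_rot']).as_matrix()
    print('t',round(s['clock'],2),'p',np.round(s['position'],4),'yaw',np.degrees(np.arctan2(R[1,0],R[0,0])).round(2),'zt',R[:,2].round(3),'F',np.round(s['ft_force'],2),'M',np.round(s['torque'],2),'w',round(s['grip_width'],3),'g',round(s['grasp_force'],1),'q',np.round(s['joint_pos'],2))
E
python3 - <<'E'
from h import *
go((.449,-.33,.22),95.3)
print(np.array(imaging.calibration('wrist')['tool_from_camera']).round(3))
E
```

```text
[0.365, -0.204, 0.0283, 0.0001, 0.0001, -1.4406]
[[ 0.    -0.95  -0.311  0.08 ]
 [ 1.     0.001 -0.001 -0.   ]
 [ 0.001 -0.311  0.95  -0.125]
 [ 0.     0.     0.     1.   ]]
```

```bash
R='[0.365,-0.204,0.028,0,0,-1.44,-0.2]'; python3 -m inch '[[[0.365,-0.204,0.028,0,0,-1.44,-0.2],[0.365,-0.204,0.028,0,0,-1.44,-0.2],[0.365,-0.204,0.028,0,0,-1.44,-0.2],[0.365,-0.204,0.028,0,0,-1.44,-0.2],[0.365,-0.204,0.028,0,0,-1.44,-0.2],[0.365,-0.204,0.028,0,0,-1.44,-0.2],[0.365,-0.204,0.028,0,0,-1.44,-0.2],[0.365,-0.204,0.028,0,0,-1.44,-0.2],[0.365,-0.204,0.028,0,0,-1.44,-0.2],[0.365,-0.204,0.028,0,0,-1.44,-0.2]]]' 60
python3 -m inch '[[[0,0,0,0,0,0,-0.2],[0,0,0,0,0,0,-0.2],[0,0,0,0,0,0,-0.2],[0,0,0,0,0,0,-0.2]]]'
python3 - <<'E'
from h import *
st();c=cam('wrist');im=imaging.camera('wrist');cv2.imwrite('pics/w1.png',im)
for l,z in(('pin_handle',.072),('pin_collar',.012),('pin_tip',.0125)):
    for r in spotter.look_for(l,'wrist')[:3]: print(l,r['conf'],np.round(r['pixel']),back(r['pixel'],z,c).round(4))
E
```

```text
clock: 2.0
position: [0.4519, -0.3263, 0.2203]
ee_rot: [0.669, 0.743, 0.001, 0.0]
ft_force: [-1.2, -0.8, -0.0]
grip_width: 0.599
grasp_force: 0.0
clock: 2.4
position: [0.4486, -0.3305, 0.2204]
ee_rot: [0.675, 0.738, -0.0, 0.0]
ft_force: [-0.8, 0.3, -0.2]
grip_width: 0.598
grasp_force: 0.0
t 2.4 p [ 0.4486 -0.3305  0.2204] yaw 95.13 zt [ 0. -0. -1.] F [-0.77  0.34 -0.21] M [0.04 0.04 0.  ] w 0.598 g 0.0 q [ 0.97  0.24 -0.48  1.66  0.11  1.27  0.55]
pin_handle 0.82 [224.  45.] [ 0.412  -0.2145  0.072 ]
pin_handle 0.74 [230. 343.] [ 0.437  -0.5181  0.072 ]
pin_collar 0.71 [225.  54.] [ 0.4074 -0.2148  0.012 ]
pin_collar 0.63 [221. 341.] [ 0.4233 -0.5743  0.012 ]
pin_collar 0.6 [255. 163.] [ 0.4475 -0.3233  0.012 ]
pin_tip 0.97 [223.  44.] [ 0.4048 -0.2054  0.0125]
pin_tip 0.71 [264. 162.] [ 0.4575 -0.3202  0.0125]
pin_tip 0.57 [256. 347.] [ 0.4715 -0.5792  0.0125]
```

View pics/w1.png

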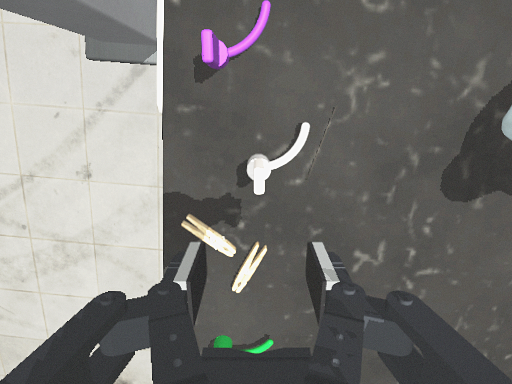

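The steel pin's collar is at (258,168), its tip end at (306,125) and its blade top at (259,190). I'll fit the pin's silhouette to refine its pose.

```bash
cat >> h.py <<'E'
from scipy.optimize import minimize
def sil(x,y,yaw,c,shape,z0=0.):
    m=np.zeros(shape,np.uint8); cs,sn=np.cos(yaw),np.sin(yaw)
    def hull(P):
        P=np.array(P)-[.05,0,0]; W=np.c_[x+cs*P[:,0]-sn*P[:,1],y+sn*P[:,0]+cs*P[:,1],P[:,2]+z0]
        cv2.fillConvexPoly(m,np.round(cv2.convexHull(proj(W,c).astype(np.float32))*16).astype(np.int32),1,shift=4)
    a=np.linspace(0,2*np.pi,16,endpoint=False)
    hull([(.05+.013*np.cos(t),.013*np.sin(t),z) for t in a for z in(0,.025)])
    hull([(.05+i*.013,j*.005,z) for i in(-1,1) for j in(-1,1) for z in(.025,.072)])
    v=np.linspace(-np.pi/2,np.pi/2,5)
    ball=[(.0045*np.cos(e)*np.cos(t),.0045*np.cos(e)*np.sin(t),.0125+.0045*np.sin(e)) for t in a[::2] for e in v]
    th=np.radians(np.linspace(0,84,13)); B=[np.array(ball)+[.05*np.cos(t),.05*np.sin(t),0] for t in th]
    for i in range(12): hull(np.r_[B[i],B[i+1]])
    return m
def fitpin(mask,x0,c,z0=0.):
    f=lambda p: (cv2.GaussianBlur(sil(p[0],p[1],p[2],c,mask.shape,z0).astype(np.float32),(0,0),1)-cv2.GaussianBlur(mask.astype(np.float32),(0,0),1)).__pow__(2).sum()
    r=minimize(f,x0,method='Nelder-Mead',options=dict(initial_simplex=np.array(x0)+np.array([[0,0,0],[.006,0,0],[0,.006,0],[0,0,.1]]),xatol=1e-5,fatol=.01))
    print('handle xy',r.x[:2].round(4),'yaw',np.degrees(r.x[2]).round(2),'cost',r.fun,'mask',mask.sum()); return r.x
E
python3 - <<'E'
from h import *
im=cv2.imread('pics/w1.png');c=cam('wrist');m=np.zeros(im.shape[:2],np.uint8)
g=im.min(2);m[110:205,235:325]=(g[110:205,235:325]>135)
x=fitpin(m,[.449,-.33,np.radians(-85)],c)
o=im.copy();o[sil(*x,c,m.shape)>0]=(0,0,255);o=np.hstack([im[100:220,220:340],o[100:220,220:340],np.dstack([m*255]*3)[100:220,220:340]])
cv2.imwrite('pics/fit1.png',cv2.resize(o,None,fx=2,fy=2))
yaw=np.degrees(x[2])+180
go((x[0],x[1],.12),yaw); go((x[0],x[1],.051),yaw)
E
```

```text
handle xy [ 0.4518 -0.3266] yaw -84.53 cost 12.058663368225098 mask 1211
[0.0033, 0.0032, 0.1004, 0.0001, 0.0002, -0.0043]
[0.0033, 0.0032, 0.1694, 0.0001, 0.0002, -0.0043]
```

View pics/fit1.png

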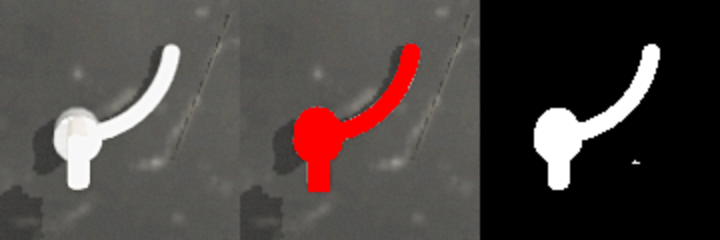

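The fit matches the silhouette closely. Next I go down and grasp.

```bash
python3 -m inch '[[[0.0033,0.0032,0.05,0,0,-0.004,-0.2],[0.0033,0.0032,0.09,0,0,-0.004,-0.2],[0.0033,0.0032,0.12,0,0,-0.004,-0.2],[0.0033,0.0032,0.145,0,0,-0.004,-0.2],[0.0033,0.0032,0.16,0,0,-0.004,-0.2],[0.0033,0.0032,0.1724,0,0,-0.004,-0.2],[0.0033,0.0032,0.1724,0,0,-0.004,-0.2],[0.0033,0.0032,0.1724,0,0,-0.004,-0.2]]]' 60
python3 -m inch '[[[0,0,0,0,0,0,1],[0,0,0,0,0,0,1],[0,0,0,0,0,0,1],[0,0,0,0,0,0,1],[0,0,0,0,0,0,1],[0,0,0,0,0,0,1],[0,0,0,0,0,0,1],[0,0,0,0,0,0,1]]]' 60
python3 -c "
from h import *
st()"
```

```text
clock: 3.4
position: [0.4525, -0.3267, 0.0488]
ee_rot: [0.672, 0.74, 0.0, 0.001]
ft_force: [1.2, -0.3, -0.4]
grip_width: 0.596
grasp_force: 0.0
clock: 4.2
position: [0.4521, -0.3266, 0.0485]
ee_rot: [0.672, 0.74, -0.0, 0.0]
ft_force: [-1.4, 0.4, 6.3]
grip_width: 0.112
grasp_force: 61.8
t 4.2 p [ 0.4521 -0.3266  0.0485] yaw 95.5 zt [ 0.    -0.001 -1.   ] F [-1.38  0.38  6.34] M [0.11 0.31 0.02] w 0.112 g 61.8 q [ 0.92  0.43 -0.45  1.82  0.23  0.94  0.47]
```

```bash
python3 -m inch '[[[0,0,-0.03,0,0,0,1],[0,0,-0.07,0,0,0,1],[0,0,-0.11,0,0,0,1],[0,0,-0.15,0,0,0,1],[0,0,-0.15,0,0,0,1],[0,0,-0.15,0,0,0,1]]]' 80
python3 -c "
from h import *
st();go((.524,.052,.2),57.5)"
```

```text
clock: 4.8
position: [0.452, -0.3265, 0.1983]
ee_rot: [0.672, 0.74, -0.0, 0.001]
ft_force: [-0.4, 1.0, -2.1]
grip_width: 0.106
grasp_force: 78.3
t 4.8 p [ 0.452  -0.3265  0.1983] yaw 95.49 zt [ 0.001 -0.001 -1.   ] F [-0.39  0.97 -2.09] M [-0.05  0.05  0.04] w 0.106 g 78.3 q [ 0.96  0.26 -0.49  1.69  0.13  1.23  0.54]
[0.3699, 0.1079, -0.0021, 0.001, 0.0008, 0.6631]
```

```bash
python3 -m inch '[[[0.037,0.011,0,0,0,0.066,1],[0.074,0.022,0,0,0,0.133,1],[0.111,0.032,0,0,0,0.2,1],[0.148,0.043,0,0,0,0.265,1],[0.185,0.054,0,0,0,0.33,1],[0.222,0.065,0,0,0,0.4,1],[0.259,0.076,0,0,0,0.46,1],[0.296,0.086,0,0,0,0.53,1],[0.333,0.097,0,0,0,0.6,1],[0.37,0.108,0,0,0,0.663,1]]]' 
python3 -m inch '[[[0,0,0,0,0,0,1],[0,0,0,0,0,0,1],[0,0,0,0,0,0,1],[0,0,0,0,0,0,1],[0,0,0,0,0,0,1]]]'
python3 - <<'E'
from h import *
st();c=cam('wrist');im=imaging.camera('wrist');cv2.imwrite('pics/w2.png',im)
for r in spotter.look_for('staple','wrist')[:3]: print(r['conf'],np.round(r['pixel']),back(r['pixel'],.045,c).round(4))
s=sensors.get_obs();p=s['position']
o=im.copy();o[sil(p[0],p[1],np.radians(57.5-180),c,im.shape[:2],p[2]-.0485)>0]=(0,0,255)
cv2.imwrite('pics/w2o.png',cv2.resize(np.hstack([im,o]),(800,300)))
E
```

```text
clock: 5.8
position: [0.5231, 0.0535, 0.1961]
ee_rot: [0.877, 0.48, -0.001, -0.001]
ft_force: [0.8, -0.3, -2.3]
grip_width: 0.105
grasp_force: 78.1
clock: 6.3
position: [0.5238, 0.0512, 0.1977]
ee_rot: [0.877, 0.48, -0.0, 0.0]
ft_force: [0.4, -0.0, -1.6]
grip_width: 0.107
grasp_force: 78.0
t 6.3 p [0.5238 0.0512 0.1977] yaw 57.43 zt [-0. -0. -1.] F [ 0.45 -0.04 -1.59] M [0.03 0.01 0.01] w 0.107 g 78.0 q [ 0.44  0.22 -0.7   1.76  0.15  1.22 -0.87]
0.64 [307. 100.] [0.6019 0.0907 0.045 ]
0.26 [15. 62.] [0.4069 0.2565 0.045 ]
```

View pics/w2o.png

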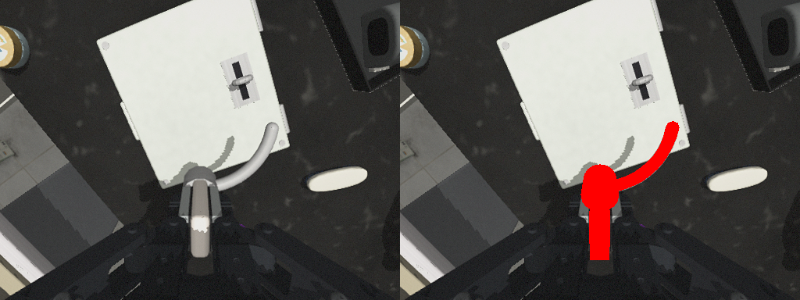

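Run:
```python
import cv2
im=cv2.imread('pics/w2.png');cv2.imwrite('pics/w2c.png',cv2.resize(im[60:145,265:350],None,fx=7,fy=7,interpolation=cv2.INTER_CUBIC))
```

```text
(no output)
```

View pics/w2c.png

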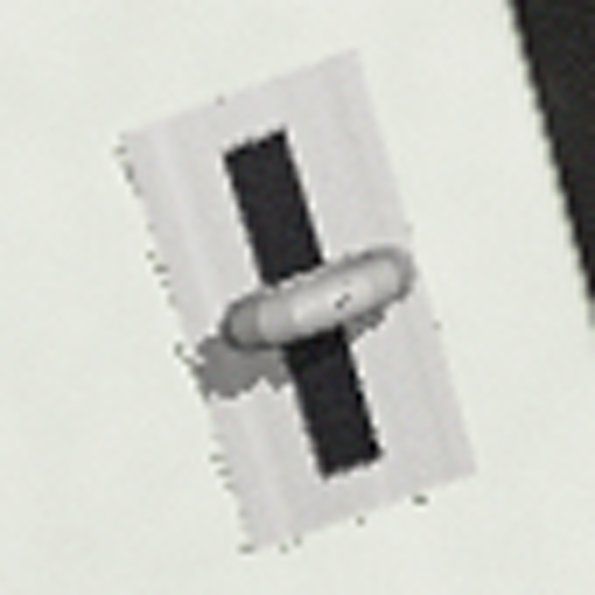

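Run:
```python
from h import *
c=cam('wrist');f=lambda p:(265+(p[0]+.5)/7-.5,60+(p[1]+.5)/7-.5)
P=np.array([back(f(p),.0457,c) for p in((120,135),(357,50),(475,470),(245,550))])
S=np.array([back(f(p),.0457,c) for p in((223,155),(285,130),(380,458),(325,478))])
for Q in(P,S):
    print(Q.mean(0).round(4),[np.linalg.norm(Q[i]-Q[i-1]).round(4) for i in range(4)])
    d=Q[0]+Q[1]-Q[2]-Q[3];print('yaw',np.degrees(np.arctan2(d[1],d[0])))
r=np.array([back(f((317,300)),.0575,c),back(f((222,325)),.0575,c),back(f((412,268)),.0575,c)]);print(r.round(4))
d=r[2]-r[1];print('ring axis yaw',np.degrees(np.arctan2(d[1],d[0]))+90, np.linalg.norm(d))
```

```text
[0.6008 0.089  0.0457] [np.float64(0.0531), np.float64(0.03), np.float64(0.053), np.float64(0.0306)]
yaw 76.72508373250673
[0.6011 0.0885 0.0457] [np.float64(0.0415), np.float64(0.008), np.float64(0.0416), np.float64(0.0073)]
yaw 77.36416390078091
[[0.6014 0.0899 0.0575]
 [0.5904 0.0934 0.0575]
 [0.6128 0.0871 0.0575]]
ring axis yaw 74.1074714884078 0.023276751100168053
```

```bash
cat >> h.py <<'E'
SO=np.array([.601,.0888]);SY=77.2
def pp(a,z,off=(0,0),grip=(0,0)):
    """TCP xy z, yaw for pin angle a (deg, staple frame), pin underside z above lid, off: arc-centre offset in staple frame (m)"""
    t=np.radians(SY);R=np.array([[np.cos(t),-np.sin(t)],[np.sin(t),np.cos(t)]])
    h=np.array([0,.05])+off+.05*np.array([np.cos(np.radians(a)),np.sin(np.radians(a))])
    w=SO+R@h
    return (w[0],w[1],.045+.0485+z),a+SY+180
E
python3 - <<'E'
from h import *
go(*pp(-200,.003))
E
```

```text
[0.006, -0.0023, 0.1013, 0.0001, 0.0002, 0.0045]
```

```bash
python3 -m inch '[[[0.006,-0.0023,0.03,0,0,0.0045,1],[0.006,-0.0023,0.06,0,0,0.0045,1],[0.006,-0.0023,0.08,0,0,0.0045,1],[0.006,-0.0023,0.092,0,0,0.0045,1],[0.006,-0.0023,0.1,0,0,0.0045,1],[0.006,-0.0023,0.1013,0,0,0.0045,1],[0.006,-0.0023,0.1013,0,0,0.0045,1],[0.006,-0.0023,0.1013,0,0,0.0045,1],[0.006,-0.0023,0.1013,0,0,0.0045,1]]]'
python3 - <<'E'
from h import *
st();c=cam('wrist');im=imaging.camera('wrist');cv2.imwrite('pics/w3.png',im)
p=sensors.get_obs()['position']
yaw=np.radians(-200+SY)
q=proj([[*SO,.045],[*SO,.0575]],c);print(q)
a=np.radians(np.arange(0,91,6)+np.degrees(yaw));C=p[:2]-.05*np.array([np.cos(yaw),np.sin(yaw)])
pts=proj(np.c_[C[0]+.05*np.cos(a),C[1]+.05*np.sin(a),np.full(len(a),p[2]-.0485+.0125)],c)
print(pts[-3:])
cx,cy=q[1].astype(int);y0=max(cy-60,0);x0=cx-60;k=5
cr=cv2.resize(im[y0:y0+120,x0:x0+140],None,fx=k,fy=k,interpolation=cv2.INTER_CUBIC)
for u in pts: cv2.circle(cr,tuple(((u-[x0,y0])*k+k/2).astype(int)),3,(0,0,255),-1)
cv2.circle(cr,tuple(((q[1]-[x0,y0])*k+k/2).astype(int)),3,(0,255,0),-1)
print(x0,y0);cv2.imwrite('pics/w3c.png',cr)
E
```

```text
clock: 7.3
position: [0.5257, 0.0586, 0.0974]
ee_rot: [0.878, 0.479, 0.001, 0.0]
ft_force: [-0.6, 0.5, -0.4]
grip_width: 0.111
grasp_force: 78.2
t 7.3 p [0.5257 0.0586 0.0974] yaw 57.25 zt [ 0.001 -0.    -1.   ] F [-0.55  0.54 -0.38] M [-0.    0.03 -0.04] w 0.111 g 78.2 q [ 0.39  0.34 -0.68  1.86  0.25  1.03 -0.96]
[[338.60607348 120.83479739]
 [344.66454192 122.78106122]]
[[345.82428156 173.54887788]
 [348.19222807 164.2079582 ]
 [349.59034204 154.58511295]]
284 62
```

View pics/w3c.png

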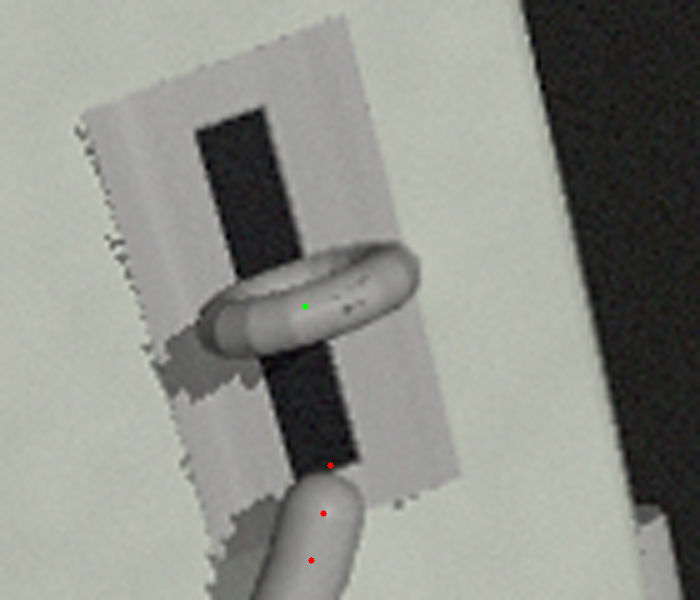

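Run:
```python
from h import *
c=cam('wrist');f=lambda p:(284+(p[0]+.5)/5-.5,62+(p[1]+.5)/5-.5)
S=np.array([back(f(p),.0457,c) for p in((195,130),(265,107),(357,461),(296,482))])
print(S.mean(0).round(4));d=S[0]+S[1]-S[2]-S[3];print('yaw',np.degrees(np.arctan2(d[1],d[0])),np.linalg.norm(d)/2)
r=np.array([back(f(p),.0575,c) for p in((200,332),(420,268))]);d=r[1]-r[0];print('ring',r.mean(0).round(4),np.linalg.norm(d),np.degrees(np.arctan2(d[1],d[0]))+90)
t=np.radians(SY);R=np.array([[np.cos(t),np.sin(t)],[-np.sin(t),np.cos(t)]])
print('slot,ring in staple est',R@(S.mean(0)[:2]-SO),R@(r.mean(0)[:2]-SO))
```

```text
[0.6009 0.0882 0.0457]
yaw 77.01964482011257 0.041477162216684044
ring [0.6015 0.0891 0.0575] 0.023804293557999155 73.83103860313919
slot,ring in staple est [-5.98999159e-04 -7.23738608e-05] [ 0.00038879 -0.00041306]
```

```bash
python3 -c "
from h import *
st();go(*pp(-200,.0005,(-.0002,-.0003)))"
```

```text
t 7.35 p [0.5256 0.0586 0.0972] yaw 57.25 zt [ 0.001 -0.    -1.   ] F [-0.24 -0.61 -1.13] M [-0.01 -0.06  0.03] w 0.107 g 78.2 q [ 0.39  0.34 -0.68  1.86  0.25  1.03 -0.96]
[-0.0009, 0.0004, 0.0032, 0.001, -0.0004, 0.0009]
```

```bash
python3 -m inch '[[[-0.0009,0.0004,0.0015,0,0,0.001,1],[-0.0009,0.0004,0.0026,0,0,0.001,1],[-0.0009,0.0004,0.0032,0,0,0.001,1],[-0.0009,0.0004,0.0032,0,0,0.001,1],[-0.0009,0.0004,0.0032,0,0,0.001,1],[-0.0009,0.0004,0.0032,0,0,0.001,1]]]' 
python3 -c "
from h import *
st();go(*pp(-200,.0005,(-.0002,-.0003)))"
```

```text
clock: 7.95
position: [0.5251, 0.0575, 0.0935]
ee_rot: [0.878, 0.479, -0.0, 0.0]
ft_force: [-1.9, -1.3, 3.5]
grip_width: 0.108
grasp_force: 78.9
t 7.95 p [0.5251 0.0575 0.0935] yaw 57.19 zt [-0. -0. -1.] F [-1.91 -1.26  3.46] M [-0.24  0.49  0.02] w 0.108 g 78.9 q [ 0.39  0.35 -0.68  1.86  0.25  1.02 -0.96]
[0.0003, 0.0002, -0.0005, 0.0001, 0.0003, -0.0001]
```

```bash
python3 -m inch '[[[0.0003,0.0002,-0.0006,0,0,0,1],[0.0004,0.0027,-0.0006,0,0,-0.05,1],[0.0006,0.0052,-0.0006,0,0,-0.1,1],[0.0009,0.0077,-0.0006,0,0,-0.15,1],[0.0013,0.0101,-0.0006,0,0,-0.2,1],[0.0018,0.0126,-0.0006,0,0,-0.25,1],[0.0018,0.0126,-0.0006,0,0,-0.25,1],[0.0018,0.0126,-0.0006,0,0,-0.25,1]]]' 
python3 -c "
from h import *
st();a=-200+np.degrees(.25);print(a);go(*pp(a,.0005,(-.0002,-.0003)))
im=imaging.camera('wrist');c=cam('wrist');q=proj([[*SO,.0575]],c)[0].astype(int);print(q)
x0=max(q[0]-60,0);y0=max(q[1]-50,0);cv2.imwrite('pics/w4c.png',cv2.resize(im[y0:y0+120,x0:x0+140],None,fx=5,fy=5,interpolation=2))"
```

```text
clock: 8.75
position: [0.5365, 0.0524, 0.0938]
ee_rot: [0.812, 0.584, 0.0, -0.0]
ft_force: [0.8, 0.3, -1.1]
grip_width: 0.107
grasp_force: 78.1
t 8.75 p [0.5365 0.0524 0.0938] yaw 71.44 zt [-0.  0. -1.] F [ 0.84  0.29 -1.06] M [ 0.07 -0.01  0.06] w 0.107 g 78.1 q [ 0.42  0.38 -0.71  1.83  0.28  1.04 -0.72]
-185.6760551217294
[-0.0001, 0.0001, -0.0002, -0.0002, -0.0002, -0.0015]
[349 144]
```

View pics/w4c.png

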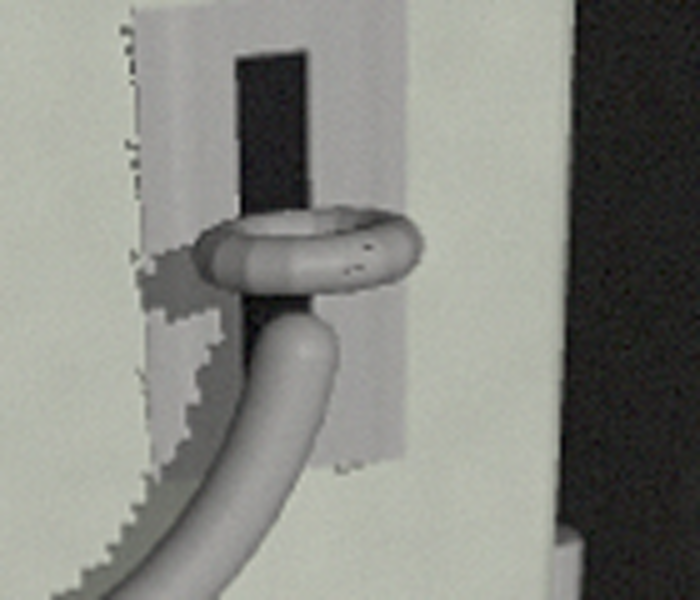

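The tip is lined up with the hole: tip centre at about column 303, ring centre at 310, and the arc carries it about 9 columns right. I'll feed in gently and watch the force.

```bash
python3 -m inch '[[[0,0.0015,-0.0001,0,0,-0.03,1],[0.0001,0.003,-0.0001,0,0,-0.06,1],[0.0001,0.003,-0.0001,0,0,-0.06,1]]]' ; python3 -m inch '[[[0,0.0015,0,0,0,-0.03,1],[0.0001,0.003,0,0,0,-0.06,1],[0.0001,0.003,0,0,0,-0.06,1]]]'
python3 -m inch '[[[0,0.0015,0,0,0,-0.03,1],[0.0001,0.003,0,0,0,-0.06,1],[0.0001,0.003,0,0,0,-0.06,1]]]'
python3 -c "
from h import *
st();a=-200+np.degrees(.43);print(a);go(*pp(a,.0005,(-.0002,-.0003)))"
```

```text
clock: 9.1
position: [0.5397, 0.0513, 0.0941]
ee_rot: [0.793, 0.609, 0.0, 0.0]
ft_force: [-0.5, 0.3, -1.9]
grip_width: 0.106
grasp_force: 78.1
clock: 9.4
position: [0.5427, 0.0506, 0.0941]
ee_rot: [0.775, 0.633, 0.0, 0.0]
ft_force: [-0.3, 0.8, -1.0]
grip_width: 0.105
grasp_force: 78.1
clock: 9.7
position: [0.5456, 0.0502, 0.0941]
ee_rot: [0.755, 0.656, 0.0, 0.0]
ft_force: [-0.6, -0.3, -0.9]
grip_width: 0.105
grasp_force: 78.1
t 9.7 p [0.5456 0.0502 0.0941] yaw 81.93 zt [ 0.  0. -1.] F [-0.61 -0.28 -0.86] M [0.07 0.02 0.06] w 0.105 g 78.1 q [ 0.44  0.4  -0.73  1.81  0.31  1.05 -0.55]
-175.3628148093746
[-0.0001, -0.0002, 0.0001, 0.0001, -0.0, 0.0015]
```

The tip is in the ring with no contact force. Continuing.

```bash
python3 -m inch '[[[0,0.002,0,0,0,-0.04,1],[0.0002,0.004,0,0,0,-0.08,1],[0.0004,0.006,0,0,0,-0.12,1],[0.0006,0.008,0,0,0,-0.16,1],[0.001,0.0099,0,0,0,-0.2,1],[0.001,0.0099,0,0,0,-0.2,1],[0.001,0.0099,0,0,0,-0.2,1]]]' 
python3 -c "
from h import *
st();a=-200+np.degrees(.63);print(a);go(*pp(a,.0005,(-.0002,-.0003)))"
```

```text
clock: 10.4
position: [0.5553, 0.0498, 0.094]
ee_rot: [0.687, 0.727, -0.0, -0.0]
ft_force: [0.4, -0.8, -1.0]
grip_width: 0.106
grasp_force: 78.1
t 10.4 p [0.5553 0.0498 0.094 ] yaw 93.22 zt [-0.  0. -1.] F [ 0.4  -0.78 -1.02] M [ 0.04 -0.01 -0.02] w 0.106 g 78.1 q [ 0.46  0.43 -0.76  1.78  0.34  1.06 -0.37]
-163.90365890675815
[-0.0001, 0.0001, 0.0, -0.0001, -0.0, -0.0013]
```

```bash
python3 -m inch '[[[0.0001,0.0025,0,0,0,-0.05,1],[0.0002,0.005,0,0,0,-0.1,1],[0.0006,0.0075,0,0,0,-0.15,1],[0.001,0.0099,0,0,0,-0.2,1],[0.0016,0.0124,0,0,0,-0.25,1],[0.0022,0.0148,0,0,0,-0.3,1],[0.003,0.0171,0,0,0,-0.35,1],[0.0039,0.0195,0,0,0,-0.4,1],[0.0039,0.0195,0,0,0,-0.4,1]]]' 
python3 -c "
from h import *
st();a=-200+np.degrees(1.03);print(a);go(*pp(a,.0005,(-.0002,-.0003)))"
```

```text
clock: 11.3
position: [0.5746, 0.0549, 0.094]
ee_rot: [0.528, 0.849, 0.0, -0.0]
ft_force: [-0.1, -0.5, -1.9]
grip_width: 0.107
grasp_force: 78.1
t 11.3 p [0.5746 0.0549 0.094 ] yaw 116.21 zt [-0.  0. -1.] F [-0.1  -0.47 -1.85] M [ 0.01 -0.01 -0.01] w 0.107 g 78.1 q [ 0.49  0.5  -0.82  1.73  0.4   1.1  -0.01]
-140.9853471015252
[-0.0001, -0.0001, 0.0, 0.0, -0.0002, -0.0001]
```

```bash
python3 -m inch '[[[0.0001,0.0025,0,0,0,-0.05,1],[0.0002,0.005,0,0,0,-0.1,1],[0.0006,0.0075,0,0,0,-0.15,1],[0.001,0.0099,0,0,0,-0.2,1],[0.0016,0.0124,0,0,0,-0.25,1],[0.0022,0.0148,0,0,0,-0.3,1],[0.0031,0.0176,0,0,0,-0.36,1],[0.0031,0.0176,0,0,0,-0.36,1]]]' 
python3 -c "
from h import *
st();a=-200+np.degrees(1.39);print(a);go(*pp(a,.0005,(-.0002,-.0003)))"
```

```text
clock: 12.1
position: [0.5889, 0.0656, 0.094]
ee_rot: [0.368, 0.93, 0.0, -0.0]
ft_force: [-0.5, -1.0, -1.7]
grip_width: 0.103
grasp_force: 78.1
t 12.1 p [0.5889 0.0656 0.094 ] yaw 136.8 zt [-0.  0. -1.] F [-0.45 -1.01 -1.67] M [-0.03  0.01 -0.02] w 0.103 g 78.1 q [ 0.5   0.55 -0.88  1.68  0.47  1.13  0.3 ]
-120.35886647681558
[-0.0001, -0.0001, 0.0, 0.0, -0.0002, -0.0007]
```

```bash
python3 -m inch '[[[0,0.0015,0,0,0,-0.03,1],[0.0001,0.003,0,0,0,-0.06,1],[0.0002,0.0045,0,0,0,-0.09,1],[0.0003,0.0055,0,0,0,-0.11,1],[0.0003,0.0055,0,0,0,-0.11,1]]]'; python3 -m inch '[[[0,0.0005,0,0,0,-0.01,1],[0,0.001,0,0,0,-0.02,1],[0,0.001,0,0,0,-0.02,1]]]'; python3 -m inch '[[[0,0.0005,0,0,0,-0.01,1],[0,0.001,0,0,0,-0.02,1],[0,0.001,0,0,0,-0.02,1]]]'
python3 -c "
from h import *
st();a=-200+np.degrees(1.54);print(a);go(*pp(a,.0005,(-.0002,-.0003)))"
```

```text
clock: 12.6
position: [0.5926, 0.0698, 0.0941]
ee_rot: [0.316, 0.949, 0.0, -0.0]
ft_force: [-0.3, -0.0, -1.1]
grip_width: 0.104
grasp_force: 78.1
clock: 12.9
position: [0.5932, 0.0704, 0.0941]
ee_rot: [0.306, 0.952, -0.0, 0.0]
ft_force: [0.1, -0.5, -1.4]
grip_width: 0.11
grasp_force: 78.1
clock: 13.2
position: [0.5938, 0.0713, 0.0941]
ee_rot: [0.297, 0.955, 0.0, 0.0]
ft_force: [0.0, 0.7, -1.9]
grip_width: 0.109
grasp_force: 78.1
t 13.2 p [0.5938 0.0713 0.0941] yaw 145.46 zt [ 0. -0. -1.] F [ 0.01  0.66 -1.91] M [-0.05  0.01 -0.  ] w 0.109 g 78.1 q [ 0.5   0.58 -0.91  1.67  0.49  1.14  0.43]
-111.76449954985323
[0.0001, -0.0001, 0.0001, 0.0, 0.0001, 0.0005]
```

```bash
for i in 1 2 3 4; do python3 -m inch '[[[0,0.0005,0,0,0,-0.01,1],[0,0.0005,0,0,0,-0.01,1]]]' | grep -E 'pos|force'; done
python3 -c "
from h import *
st()"
```

```text
position: [0.594, 0.0717, 0.0941]
ft_force: [0.0, 0.5, -1.5]
grasp_force: 78.1
position: [0.5943, 0.0721, 0.0941]
ft_force: [1.0, 0.5, -1.0]
grasp_force: 78.1
position: [0.5946, 0.0725, 0.0941]
ft_force: [0.4, -0.2, -1.0]
grasp_force: 78.1
position: [0.5949, 0.0729, 0.0941]
ft_force: [-0.1, -0.2, -2.1]
grasp_force: 78.1
t 14.0 p [0.5949 0.0729 0.0941] yaw 147.76 zt [ 0. -0. -1.] F [-0.08 -0.17 -2.08] M [ 0.03 -0.08  0.  ] w 0.106 g 78.1 q [ 0.5   0.58 -0.91  1.66  0.5   1.15  0.46]
```

```bash
for i in 1 2 3; do python3 -m inch '[[[0,0.0003,0,0,0,-0.006,1],[0,0.0003,0,0,0,-0.006,1]]]' | grep -E 'pos|ft_force'; done
```

```text
position: [0.595, 0.0731, 0.0941]
ft_force: [1.2, 0.8, -2.1]
position: [0.5952, 0.0734, 0.0941]
ft_force: [0.1, 1.1, -1.7]
position: [0.5953, 0.0737, 0.0941]
ft_force: [-0.5, -0.7, -1.5]
```

```bash
for i in 1 2 3; do python3 -m inch '[[[0,0.0003,0,0,0,-0.006,1],[0,0.0003,0,0,0,-0.006,1]]]' | grep -E 'pos|ft_force'; done
```

```text
position: [0.5955, 0.0739, 0.0941]
ft_force: [-0.2, 1.0, -1.7]
position: [0.5956, 0.0742, 0.0941]
ft_force: [0.7, 0.2, -1.5]
position: [0.5958, 0.0744, 0.0941]
ft_force: [1.2, 0.5, -2.2]
```

```bash
for i in 1 2; do python3 -m inch '[[[0,0.0003,0,0,0,-0.006,1],[0,0.0003,0,0,0,-0.006,1]]]' | grep -E 'pos|ft_force'; done
```

```text
position: [0.5959, 0.0745, 0.0941]
ft_force: [-1.2, -0.0, -1.6]
position: [0.596, 0.0746, 0.0941]
ft_force: [-0.5, -2.4, 0.8]
```

```bash
for i in 1 2; do python3 -m inch '[[[0,0.0003,0,0,0,-0.006,1],[0,0.0003,0,0,0,-0.006,1]]]' | grep -E 'pos|ft_force'; done
```

```text
position: [0.5961, 0.0746, 0.094]
ft_force: [-2.3, -3.4, 1.4]
position: [0.5963, 0.0747, 0.094]
ft_force: [-2.7, -4.1, 1.2]
```

```bash
python3 -m inch '[[[0,0.0003,0,0,0,-0.006,1],[0,0.0003,0,0,0,-0.006,1]]]' | grep -E 'pos|ft_force'; python3 -c "
from h import *
st();a=-107.4-5*.344;print(a,a+3.44);go(*pp(-105.7,.0005,(-.0002,-.0003)))"
```

```text
position: [0.5963, 0.0748, 0.094]
ft_force: [-2.9, -5.3, 1.9]
t 16.2 p [0.5963 0.0748 0.094 ] yaw 151.49 zt [-0.001 -0.002 -1.   ] F [-2.94 -5.32  1.88] M [-1.3   0.73  0.02] w 0.105 g 78.6 q [ 0.5   0.59 -0.92  1.66  0.51  1.15  0.52]
-109.12 -105.68
[0.0004, 0.0009, 0.0, -0.0017, 0.0001, -0.0002]
```

```bash
python3 -m inch '[[[0,0.0003,0,0,0,0,1],[0,0.0005,0,0,0,0,1],[0,0.0005,0,0,0,0,1],[0,0.0005,0,0,0,0,1]]]' | grep -E 'pos|ft_force';  python3 -c "
from h import *
st()"
```

```text
position: [0.5964, 0.0748, 0.094]
ft_force: [-4.1, -6.3, 3.0]
t 16.6 p [0.5964 0.0748 0.094 ] yaw 151.46 zt [-0.001 -0.002 -1.   ] F [-4.06 -6.32  3.01] M [-1.58  1.02 -0.02] w 0.103 g 78.8 q [ 0.5   0.59 -0.92  1.66  0.51  1.15  0.52]
```

```bash
for i in 1 2; do python3 -m inch '[[[0,0.0001,0,0,0,0,1],[0,0.0001,0,0,0,0,1],[0,0.0001,0,0,0,0,1],[0,0.0001,0,0,0,0,1],[0,0.0001,0,0,0,0,1],[0,0.0001,0,0,0,0,1],[0,0.0001,0,0,0,0,1],[0,0.0001,0,0,0,0,1]]]' | grep -E 'pos|ft_force';done;  python3 -c "
from h import *
st()"
```

```text
position: [0.5964, 0.0748, 0.094]
ft_force: [-4.1, -6.5, 2.9]
position: [0.5965, 0.0748, 0.094]
ft_force: [-4.5, -7.2, 3.9]
t 18.2 p [0.5965 0.0748 0.094 ] yaw 151.46 zt [-0.001 -0.002 -1.   ] F [-4.51 -7.22  3.87] M [-1.67  1.07  0.04] w 0.105 g 78.8 q [ 0.5   0.59 -0.92  1.66  0.51  1.15  0.52]
```

```bash
python3 -m inch '[[[0,-0.0005,0,0,0,0,1],[0,-0.0012,0,0,0,0,1],[0,-0.0012,0.0003,0,0,0,1],[0,-0.0012,0.0003,0,0,0,1]]]' | grep -E 'pos|ft_force';  python3 -c "
from h import *
st()"
```

```text
position: [0.5963, 0.0747, 0.0938]
ft_force: [-2.3, -5.0, 0.8]
t 18.6 p [0.5963 0.0747 0.0938] yaw 151.49 zt [-0.    -0.001 -1.   ] F [-2.25 -4.97  0.83] M [-1.18  0.47  0.01] w 0.11 g 78.5 q [ 0.5   0.59 -0.92  1.66  0.51  1.15  0.52]
```

```bash
python3 -m inch '[[[0,-0.0005,0,0,0,0,1],[0,-0.001,0,0,0,0,1],[0,-0.001,0,0,0,0,1]]]' | grep -E 'pos|ft_force'; python3 -m inch '[[[0,-0.0003,0.0003,0,0,0,1],[0,-0.0003,0.0003,0,0,0,1]]]' | grep -E 'pos|ft_force'; python3 -c "
from h import *
st()"
```

```text
position: [0.5961, 0.0745, 0.0939]
ft_force: [0.0, -2.4, -0.7]
position: [0.5958, 0.0745, 0.0936]
ft_force: [0.0, -2.3, -0.9]
t 19.1 p [0.5958 0.0745 0.0936] yaw 151.52 zt [ 0.  0. -1.] F [ 0.02 -2.31 -0.87] M [-0.39 -0.22 -0.03] w 0.111 g 78.6 q [ 0.51  0.59 -0.93  1.66  0.51  1.15  0.52]
```

```bash
python3 -m inch '[[[0,-0.0003,0.0003,0,0,0,1],[0,-0.0005,0.0005,0,0,0,1],[0,-0.0005,0.0005,0,0,0,1]]]' | grep -E 'pos|ft_force'; python3 -c "
from h import *
st();go(*pp(-106,.0,(-.0002,-.0003)))"
```

```text
position: [0.5958, 0.0744, 0.0936]
ft_force: [1.0, 1.5, 4.7]
t 19.4 p [0.5958 0.0744 0.0936] yaw 151.54 zt [ 0.001  0.001 -1.   ] F [0.95 1.47 4.73] M [ 0.2  -0.2  -0.03] w 0.107 g 79.2 q [ 0.51  0.59 -0.93  1.66  0.51  1.15  0.52]
[0.0001, 0.0012, 0.0001, 0.0013, 0.0006, 0.0059]
```

On the lid with about 5 N down, so I release, let the pin settle and lift.

```bash
python3 -m inch '[[[0,0,0,0,0,0,0.6],[0,0,0,0,0,0,0.4],[0,0,0,0,0,0,0.2],[0,0,0,0,0,0,0.2],[0,0,0,0,0,0,0.2],[0,0,0,0,0,0,0.2],[0,0,0,0,0,0,0.2]]]' 20 | grep -E 'pos|force|width'; python3 -m inch '[[[0,0,-0.005,0,0,0,0.2],[0,0,-0.02,0,0,0,0.2],[0,0,-0.05,0,0,0,0.2],[0,0,-0.09,0,0,0,0.2],[0,0,-0.13,0,0,0,0.2],[0,0,-0.13,0,0,0,0.2],[0,0,-0.13,0,0,0,0.2],[0,0,-0.13,0,0,0,0.2]]]'| grep -E 'pos|force|width'
python3 - <<'E'
from h import *
st();c=cam('wrist');im=imaging.camera('wrist');cv2.imwrite('pics/w5.png',im)
x,_=pp(-107,0,(-.0002,-.0003));yaw=-107+SY
o=im.copy();o[sil(x[0],x[1],np.radians(yaw),c,im.shape[:2],.045)>0]=(0,0,255)
q=proj([[*SO,.05]],c)[0].astype(int);print(q);x0=max(q[0]-90,0);y0=max(q[1]-90,0);w=slice(y0,y0+170),slice(x0,x0+190)
cv2.imwrite('pics/w5c.png',cv2.resize(np.hstack([im[w],o[w]]),None,fx=2.1,fy=2.1))
E
```

```text
position: [0.5954, 0.0737, 0.093]
ft_force: [0.2, -1.0, 0.2]
grip_width: 0.399
grasp_force: 0.0
position: [0.5951, 0.0735, 0.2227]
ft_force: [-0.5, 0.4, 0.4]
grip_width: 0.4
grasp_force: 0.0
t 20.9 p [0.5951 0.0735 0.2227] yaw 151.51 zt [-0.001 -0.    -1.   ] F [-0.47  0.38  0.39] M [0.07 0.05 0.01] w 0.4 g 0.0 q [ 0.56  0.47 -1.    1.53  0.4   1.36  0.6 ]
[271 175]
```

View pics/w5c.png

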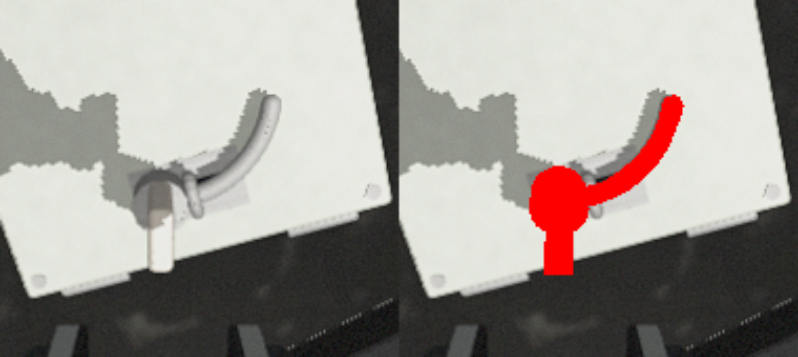

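The picture shows the pin lying level, with its bar through the ring at about (193,190) in the crop. The model drawn at the goal pose covers it within about 1 mm.

```bash
python3 -c "
from h import *
print(order.hand_in())"
```

```text
the job is handed in; nothing more can be done
None
```

The job is handed in: the steel pin is through the ring with its collar pressed home at about 8 N for 1.6 s (read at the wrist), and it was released lying level on the lid; no verdict was shown.

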